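Clamp a bush in the draw-latch V-clamp

ROBOT

A 7-joint arm with a two-finger parallel gripper is mounted at the origin on the work surface; the furniture and walls round the work are solid. World frame = base frame: x ahead of the robot, y to its left, z up, the work surface at z = 0. Lengths are in m, angles in rad, forces in N, time in s.
With the tool pointing down it reaches from about 0.375 to 0.925 m from the base axis. Payload 3.1 kg.
Tool frame: the origin (TCP) lies between the finger pads; the fingertips stand 19 mm ahead of it and the grasp point (between the pads) is the TCP; z points along the fingers, y is the direction in which the jaws open and shut (so a half turn about z gives the same grasp; the last joint's range is limited). The gripper opens to 85 mm and grips with 20 to 120 N. Pads are 22 mm wide; open, the fingers measure 114 mm over their backs; the gripper's body (76 mm by 85 mm) begins 54 mm behind the grasp point. The pads swing forward as they close: fully open they stand 13 mm farther back than shut.
Start: joints at [1.128, 0.383, 0.044, 1.598, -0.018, 1.161, -0.05], TCP at [0.22, -0.612, 0.227] pointing down, gripper open.
Joint ranges: [-2.61, 2.61], [-0.41, 2.15], [-1.48, 1.57], [0, 2.5], [-1.57, 4.71], [0.05, 1.97], [-2.85, 2.85]. Speed limits (rad/s): [2.79, 2.79, 3.14, 3.14, 3.14, 3.14, 3.14].

INTERFACE

Orientations are given as a unit quaternion [x, y, z, w].
In Python, from bench import move_ptp, movel, move_j, move_gripper, pause, inverse_kinematics, read_camera, camera_params, MotionError, sign_off, look_for, tip_of, read_time_s, read_qpos, read_joint_vel, read_effort, read_eef_pos, read_tcp_rot, read_ft_force, read_ft_torque, read_finger_gap gives the robot as it stands. Calls block until the motion is done:
- move_ptp(position, orientation): joint-space move of the TCP to a pose.
- movel(position, orientation=None, speed=0.15): straight line of the TCP; orientation=None keeps the orientation; speed is the mean speed in m/s.
- move_j(angles): joint-space move.
- move_gripper(opening, effort=None): finger opening in m; effort is the grip in N (None keeps the last); returns when the fingers have stopped.
- pause(seconds).
- inverse_kinematics(position, orientation): joint angles nearest the present ones, or None.
- read_camera(name): name is "scene" or "side" or "wrist"; returns the picture (384x512x3 uint8, red, green, blue); there is no depth.
- camera_params(name): a dict with "K" (3x3 intrinsics, pixels), "camera_from_world" (4x4, takes a point from world to camera coordinates). Camera axes: x right, y down, z forward; pixel columns grow to the right and rows downward; lengths in m; the calibration is good to about 2 mm. A picture is of the moment at which its call begins: read the wrist's pose just before it. camera_params takes no time and is no camera call; for the wrist camera it gives the pose at the moment of the call.
A pose or a line that the arm cannot do raises MotionError and nothing moves.
- sign_off(): hands the job in, once; it reports no verdict.
Trained networks look in the newest picture that a camera, given by its name, has taken for a name from the list of things; names that differ only in an ending like _2 or _b are one class to them, and where a whole thing is asked for, a point or a joint stands for the part that bears it (a point fixed in the world has none). Each returns a list of dicts, best first, with "confidence" (0 to 1); they miss things now and then, are a little off and sometimes report something else, mostly with a low value. They report only what shows in the picture. A call takes as long as a camera call.
- look_for(camera, name): "at" ([column, row] in pixels, amid what is visible of it).
- tip_of(camera, name): "at" ([column, row] in pixels: a listed point, or the origin of a listed thing).
Readings, each from a call of its own:
- read_time_s(): time.
- read_qpos(): joint angles.
- read_joint_vel(): joint speeds.
- read_effort(): joint torques, N m.
- read_eef_pos(): TCP position.
- read_tcp_rot(): TCP orientation.
- read_ft_force(): force on the tool from outside, world axes, zero at the start.
- read_ft_torque(): the same for the moment, N m.
- read_finger_gap(): finger opening in m.
Only numpy, scipy, OpenCV 4.12 (cv2) and the standard library are available. Lean on these libraries where they do the work, as an engineer would, in place of code of your own. Each camera call takes 0.05 s, during which the arm holds its last target. There are 200 camera calls.

TASK

The plastic bush lying in the open V-clamp has to be held for deburring its ends. Hook the clamp's U-bolt over the keeper on the sliding jaw, then throw the handle lever over centre and press it down flat, so that the jaws grip the bush and the clamp stays shut by itself. Leave the bush lying across the jaws and do not push about the spare bushes, the deburring tool or the grease tin.

Things in the scene. Friction and masses are not known exactly. Their poses are not given: they have to be found in the camera images.
- clamp: Bench clamp, screwed down: aluminium base 207 x 116 x 12 mm (x -115 to +92 mm), grey fixed V-jaw (60 mm wide, top at 64 mm) carrying a steel draw latch. Origin on the table between the jaws; +x (level) points from the handle end over the bush to the sliding jaw, +y along the bush, z up. The latch works in the plane y = 0. Yaw up to 0.45 rad from the world's.
- lever_pivot (a point): Axis of the handle lever (parallel to the clamp's y), 80 mm above the table, at x = -32 mm of the clamp.
- lever (a joint): Handle angle, rad: 0 flat on its stop, pointing to the clamp's -x; 1.57 upright; 2.3 leaning toward the sliding jaw, on its stop. Channel with black grip, 24 wide, 13 thick, reaching 81 mm from the pivot. Stays where left (0.08 N m). With the loop hooked and taut a spring resists below about 1.05 rad (up to 7 N at the grip) until dead centre at 0.2 rad; then it snaps to 0.
- lever_press (a point): Middle of the grip's outer face: 62 mm from the pivot along the lever, 6.5 mm off its centre line, on the side that faces the sliding jaw when the lever is upright and faces up when it is flat.
- trunnion (a joint): U-bolt angle relative to the lever, rad: 0 as latched, negative as they fold apart; pitch of the U-bolt above level = -(trunnion + lever). Pivot friction (0.03 N m) holds it as left, so it swings up with the closing lever unless drawn in under the keeper's nose. Pivot on the lever, 18 mm from the lever's axis: a lever swung to the sliding jaw lets it reach further; pulling it swings the lever.
- crossbar (a point): Middle of the crossbar at the U-bolt's free end, 87 mm from its pivot on the lever. Round 5 mm rod; two straight legs along this point's x (x points from pivot to crossbar), 41 mm over the legs, 31 mm clear between; y along the crossbar. The legs slide up to 8 mm out through the pivot against stiff springs (30 N/mm).
- jaw (a joint): Gap of the sliding V-jaw, m: 0 = both jaws touch the bush, positive = moved open toward the clamp's +x. Slides with about 1.5 N friction, 0.55 kg; the jaw is 56 mm wide with its top 54 mm above the table, and the keeper stands on it.
- keeper_seat (a point): Middle of the crossbar when hooked, 77 mm above the table; moves with the jaw, axes as the clamp's. Keeper: steel hook 24 mm wide, upright face 2.5 mm to -x of here, nose 7 to 11 mm above reaching 3.5 mm to +x, ledge 7 mm below. The crossbar must pass over the nose (axis 14 mm or more above), go 6 mm or more to +x, come down here and be drawn to -x under the nose.
- bush: Black plastic bush, cylinder of 45 mm diameter and 88 mm length, lying loose across the clamp between the V-jaws. Origin at the middle of its end face on the clamp's +y side; its z axis runs along the bush, toward the clamp's -y.
- spare_bush_1: Spare black bush standing on the table, 45 mm diameter, 90 mm tall; origin under its centre. Leave alone.
- spare_bush_2: Spare black bush standing on the table, 45 mm diameter, 88 mm tall; origin under its centre. Leave alone.
- deburr_tool: Deburring hand tool, 126 mm long and 26 mm thick, lying on the table beside the clamp; origin under its middle. Leave alone.
- grease_tin: Round grease tin, 67 mm diameter, 36 mm high; origin under its centre. Leave alone.

How it is judged:
By the outcome, as a careful person would: the job done as asked, in the order asked, and still so for the second after the job is handed in, with the robot touching nothing.
It also fails if it takes over 45 s, if anything falls off the work surface, if the arm or the gripper's body presses on something with over 40 N, if the wrist force passes 120 N, or if a joint passes its speed limit or range.

## Working session

There is one attempt and no reset: what is moved stays moved. The work goes in short steps, each a Python script; the robot and the scene stay as the last script left them, time stands still between calls to the robot, and variables do not carry over. Pictures are saved under pics/ and viewed, about 8 in all and at most 12, crops included, and the job is handed in when it is done.

```bash
ls; mkdir -p pics; cat > h.py <<'E'
import numpy as np, cv2
from bench import *
from scipy.optimize import least_squares
def snap(cam,fn=None):
    P=camera_params(cam); im=read_camera(cam)
    if fn: cv2.imwrite('pics/'+fn,im[:,:,::-1])
    return P,im
def proj(P,X):
    X=np.atleast_2d(X); T=np.array(P["camera_from_world"]); c=X@T[:3,:3].T+T[:3,3]; p=c@np.array(P["K"]).T
    return p[:,:2]/p[:,2:]
def onplane(P,uv,z):
    T=np.array(P["camera_from_world"]); R,t=T[:3,:3],T[:3,3]; o=-R.T@t
    d=R.T@np.linalg.inv(np.array(P["K"]))@np.array([uv[0],uv[1],1.]); return o+d*(z-o[2])/d[2]
def tri(obs):
    A=[];b=[]
    for P,uv in obs:
        T=np.array(P["camera_from_world"]); R,t=T[:3,:3],T[:3,3]; o=-R.T@t
        d=R.T@np.linalg.inv(np.array(P["K"]))@np.array([uv[0],uv[1],1.]); d/=np.linalg.norm(d); M=np.eye(3)-np.outer(d,d); A.append(M); b.append(M@o)
    A=np.vstack(A); b=np.hstack(b); x=np.linalg.lstsq(A,b,rcond=None)[0]; return x,np.linalg.norm(A@x-b)
E
python3 - <<'E'
from h import *
np.set_printoptions(precision=4,suppress=True)
ims=[];Ps={};D={}
for c in ["scene","side","wrist"]:
    P,im=snap(c); ims.append(im); Ps[c]=P
    for n in ["lever_pivot","lever_press","crossbar","keeper_seat","bush","clamp","spare_bush_1","deburr_tool","grease_tin"]:
        r=tip_of(c,n); D[c,n]=r
        print(c,n,[(np.round(q["at"],1).tolist(),round(q["confidence"],2)) for q in r[:3]])
for n in ["lever_pivot","lever_press","crossbar","keeper_seat","bush","clamp"]:
    o=[(Ps[c],D[c,n][0]["at"]) for c in ["scene","side"] if D[c,n]]
    if len(o)==2: print(n,*tri(o))
for c,im in zip(["scene","side"],ims): cv2.imwrite(f'pics/{c}0.png',cv2.resize(im,None,fx=1.5,fy=1.5)[:,:,::-1])
print(read_time_s(),read_tcp_rot(),read_ft_force())
E
```

```text
pics
scene lever_pivot [([277.4, 250.5], 0.65)]
scene lever_press [([268.9, 232.6], 0.59)]
scene crossbar [([286.9, 199.5], 0.66)]
scene keeper_seat []
scene bush [([256.4, 254.8], 0.92)]
scene clamp [([278.3, 277.2], 0.83)]
scene spare_bush_1 [([233.1, 229.1], 0.71), ([288.7, 225.7], 0.69)]
scene deburr_tool [([349.4, 292.2], 0.83)]
scene grease_tin [([345.9, 238.4], 0.63)]
side lever_pivot [([332.9, 181.6], 0.76)]
side lever_press [([351.2, 160.2], 0.59), ([249.6, 175.4], 0.18)]
side crossbar [([307.7, 147.7], 0.53)]
side keeper_seat [([297.5, 178.3], 0.7)]
side bush [([316.1, 208.9], 0.89)]
side clamp [([319.3, 208.6], 0.74)]
side spare_bush_1 [([263.7, 252.4], 0.76), ([242.7, 214.3], 0.67)]
side deburr_tool [([325.0, 168.4], 0.5)]
side grease_tin [([249.4, 174.5], 0.72)]
wrist lever_pivot []
wrist lever_press []
wrist crossbar []
wrist keeper_seat []
wrist bush []
wrist clamp []
wrist spare_bush_1 []
wrist deburr_tool []
wrist grease_tin []
lever_pivot [ 0.5092 -0.1914  0.0775] 0.001273862700101616
lever_press [ 0.4797 -0.1892  0.1368] 0.00028327027873406807
crossbar [ 0.5621 -0.179   0.154 ] 0.0017844978003032491
bush [ 0.5268 -0.1423  0.0367] 0.005003947814230911
clamp [ 0.528  -0.1889 -0.0002] 0.0017408341624387542
1.5 [ 0.9852  0.1716  0.     -0.    ] [-0.6541 -0.6128 -0.4838]
```

View pics/scene0.png

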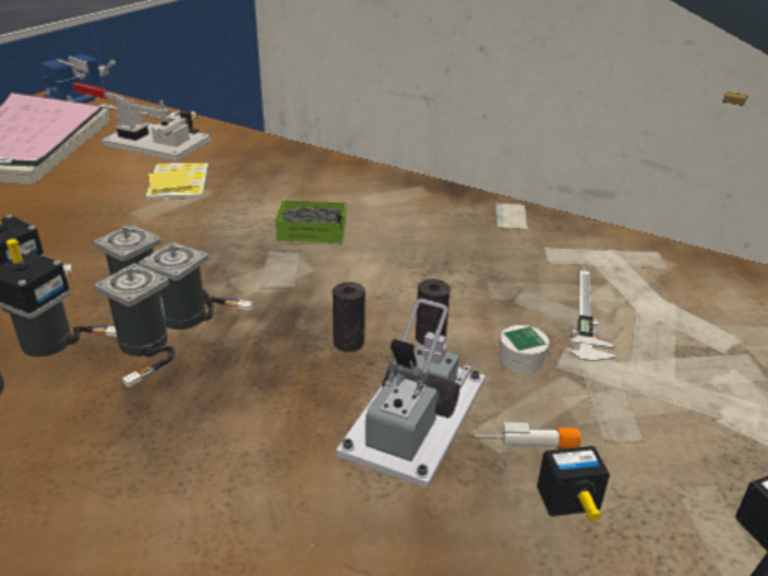

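View pics/side0.png

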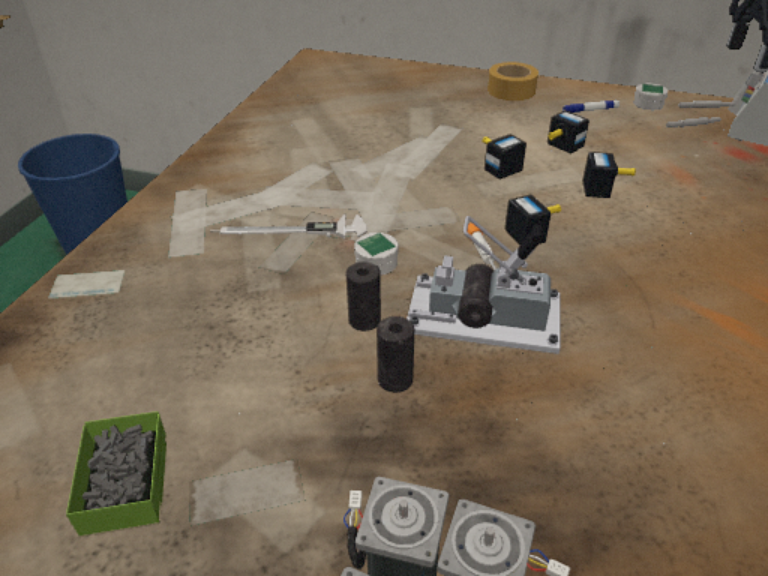

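The scene view shows the clamp at about (410,430) in the enlarged picture. The lever is near upright, the U-bolt is raised in front of the keeper, and the spare bushes stand beyond. Next I'll look from above with the wrist camera.

```bash
python3 - <<'E'
from h import *
np.set_printoptions(precision=4,suppress=True)
S=camera_params("scene");Sd=camera_params("side")
print("sideplane keeper",onplane(Sd,[297.5,178.3],.077))
print("base corners scene",[onplane(S,np.array(p)/1.5,.012)[:2] for p in [(341,452),(428,477),(484,373)]])
print("base corners side",[onplane(Sd,np.array(p)/1.5,.012)[:2] for p in [(408,313),(559,342),(559,291)]])
print("wristcam in world", np.linalg.inv(np.array(camera_params("wrist")["camera_from_world"])),read_eef_pos())
for n,uv in [("spare",[263.7,252.4]),("spare2",[242.7,214.3]),("tool",[325,168.4]),("tin",[249.4,174.5])]: print(n,onplane(Sd,uv,0)[:2])
move_ptp([0.50,-0.19,0.36],[1,0,0,0])
P,im=snap("wrist","w1.png")
for n in ["lever_pivot","lever_press","crossbar","keeper_seat","bush","clamp"]:
    print(n,[(np.round(q["at"],1).tolist(),round(q["confidence"],2)) for q in tip_of("wrist",n)[:2]])
print(read_time_s(),np.linalg.inv(np.array(P["camera_from_world"]))[:3,3])
E
```

```text
sideplane keeper [ 0.5785 -0.1802  0.077 ]
base corners scene [array([ 0.4134, -0.1488]), array([ 0.4332, -0.2528]), array([ 0.6348, -0.2298])]
base corners side [array([ 0.621 , -0.1465]), array([ 0.4153, -0.1518]), array([ 0.427 , -0.2576])]
wristcam in world [[ 0.3373 -0.9087 -0.2458  0.2804]
 [-0.9414 -0.3256 -0.0882 -0.5895]
 [ 0.0002  0.2612 -0.9653  0.3742]
 [ 0.      0.      0.      1.    ]] [ 0.2197 -0.6117  0.2271]
spare [ 0.6047 -0.0352]
spare2 [ 0.6779 -0.1239]
tool [ 0.5448 -0.3341]
tin [ 0.7079 -0.2576]
lever_pivot [([254.0, 148.5], 0.72)]
lever_press [([260.6, 176.3], 0.68), ([251.9, 97.2], 0.33)]
crossbar [([255.5, 117.1], 0.92)]
keeper_seat [([248.4, 96.0], 0.72)]
bush [([231.6, 136.1], 0.57), ([302.3, 13.7], 0.36)]
clamp [([253.1, 130.1], 0.64)]
3.7417 [ 0.5641 -0.1917  0.5067]
```

View pics/w1.png

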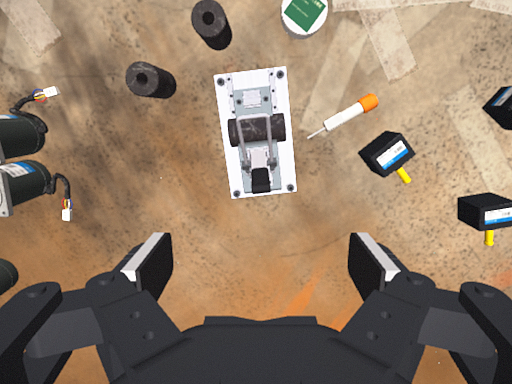

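```bash
cat > fit.py <<'E'
from h import *
def model(p):
    x,y,yaw,a,th,sx=p; c,s=np.cos(yaw),np.sin(yaw)
    W=lambda q:np.array([x+c*q[0]-s*q[1],y+s*q[0]+c*q[1],q[2]])
    tr=np.array([-.032-.018*np.cos(a-.15),0,.08+.018*np.sin(a-.15)])
    d={"lever_pivot":W([-.032,0,.08]),"clamp":W([0,0,0]),"keeper_seat":W([sx,0,.077]),
     "lever_press":W([-.032-.062*np.cos(a)+.0065*np.sin(a),0,.08+.062*np.sin(a)+.0065*np.cos(a)]),
     "crossbar":W(tr+[.087*np.cos(th),0,.087*np.sin(th)]),
     "c0":W([.092,.058,.012]),"c1":W([.092,-.058,.012]),"c2":W([-.115,-.058,.012]),"c3":W([-.115,.058,.012])}
    return d
def fit(obs,p0):
    def res(p):
        d=model(p); return np.concatenate([(proj(P,d[n])[0]-uv)*w for P,n,uv,w in obs])
    return least_squares(res,p0,loss="soft_l1",f_scale=2.)
E
python3 - <<'E'
from fit import *
np.set_printoptions(precision=4,suppress=True)
S=camera_params("scene");D=camera_params("side");W=camera_params("wrist")
o=[]
for P,d in [(S,{"lever_pivot":(277.4,250.5),"lever_press":(268.9,232.6),"crossbar":(286.9,199.5),"clamp":(278.3,277.2)}),
 (D,{"lever_pivot":(332.9,181.6),"lever_press":(351.2,160.2),"crossbar":(307.7,147.7),"keeper_seat":(297.5,178.3),"clamp":(319.3,208.6)}),
 (W,{"lever_pivot":(254,148.5),"lever_press":(260.6,176.3),"crossbar":(255.5,117.1),"keeper_seat":(248.4,96),"clamp":(253.1,130.1),"c0":(214,75),"c1":(285,67),"c2":(296,191),"c3":(232,198)})]:
    for n,uv in d.items(): o.append((P,n,np.array(uv),1.))
r=fit(o,[.528,-.189,.1,1.,.77,.05]); print(r.x)
m=model(r.x)
for P,n,uv,w in o: print(n,proj(P,m[n])[0]-uv)
for n in m: print(n,m[n])
E
```

```text
[ 0.5331 -0.1841  0.1142  1.1122  0.7345  0.0481]
lever_pivot [-4.295   0.9926]
lever_press [ 0.6566 -0.7198]
crossbar [-0.1547  2.1365]
clamp [-0.4647 -3.0193]
lever_pivot [3.4839 0.5107]
lever_press [ 0.1722 -0.9024]
crossbar [4.177  0.8693]
keeper_seat [-1.3428  0.2392]
clamp [-2.4547  1.3526]
lever_pivot [4.1619 4.8778]
lever_press [-0.7503  0.3308]
crossbar [-3.1286 -0.2671]
keeper_seat [3.0819 0.5432]
clamp [ 3.1414 -2.2912]
c0 [-1.11   -1.1835]
c1 [ 0.8203 -2.2778]
c2 [ 0.7436 -0.3552]
c3 [-0.6887 -0.0549]
lever_pivot [ 0.5013 -0.1877  0.08  ]
clamp [ 0.5331 -0.1841  0.    ]
keeper_seat [ 0.5809 -0.1786  0.077 ]
lever_press [ 0.4798 -0.1902  0.1385]
crossbar [ 0.5552 -0.1815  0.1531]
c0 [ 0.6179 -0.116   0.012 ]
c1 [ 0.6311 -0.2312  0.012 ]
c2 [ 0.4254 -0.2548  0.012 ]
c3 [ 0.4122 -0.1396  0.012 ]
```

Clamp pose is fitted: yaw 0.11 and the keeper open about 10 mm. By the geometry, pushing the lever toward the sliding jaw should carry the crossbar over the nose. I'll push in stages and look.

```bash
cat >> fit.py <<'E'
CX,CY,YAW=.5331,-.1841,.1142
def CW(q): c,s=np.cos(YAW),np.sin(YAW); return [CX+c*q[0]-s*q[1],CY+s*q[0]+c*q[1],q[2]]
def down(tilt=0,spin=0):
    # tool down in clamp frame; tilt>0 leans body toward clamp +x ; spin about tool z
    from scipy.spatial.transform import Rotation as R
    return (R.from_euler('z',YAW)*R.from_euler('y',tilt)*R.from_euler('x',np.pi)*R.from_euler('z',spin)).as_quat()
def crop(im,c,w,h,fn,f):
    x,y=int(c[0]),int(c[1]); y0,x0=max(0,y-h//2),max(0,x-w//2)
    cv2.imwrite('pics/'+fn,cv2.resize(im[y0:y0+h,x0:x0+w],None,fx=f,fy=f,interpolation=cv2.INTER_CUBIC)[:,:,::-1]); print(fn,'origin',x0,y0,'f',f)
def see(names,cams=("side","wrist")):
    out={}
    for c in cams:
        P,im=snap(c)
        out[c]=(P,im)
        for n in names: print(c,n,[(np.round(q["at"],1).tolist(),round(q["confidence"],2)) for q in tip_of(c,n)[:2]])
    return out
E
python3 - <<'E'
from fit import *
np.set_printoptions(precision=4,suppress=True)
move_gripper(0.0)
q=down()
move_ptp(CW([-.115,0,.20]),q)
movel(CW([-.115,0,.145]),q)
for a in (1.3,1.6,1.85):
    movel(CW([-.032-.081*np.cos(a)-.0065*np.sin(a)-.011,0,.145]),q,speed=.08)
    print(read_ft_force(),read_eef_pos())
v=see(["lever_press","crossbar","keeper_seat","lever_pivot"])
P,im=v["wrist"]; cv2.imwrite('pics/w2.png',im[:,:,::-1])
crop(v["side"][1],(318,180),120,90,'s2.png',5)
print(read_time_s())
E
```

```text
[-8.7842  2.3125 25.4278] [ 0.4655 -0.1924  0.1504]
[-1.9606 -0.5853 -0.8012] [ 0.4901 -0.1891  0.1473]
[0.2371 0.4733 1.3032] [ 0.5064 -0.1868  0.1442]
side lever_press [([322.7, 158.7], 0.87)]
side crossbar [([289.3, 169.2], 0.56)]
side keeper_seat [([296.0, 179.1], 0.91)]
side lever_pivot [([332.6, 181.8], 0.68)]
wrist lever_press [([258.6, 193.1], 0.7), ([104.8, 51.9], 0.41)]
wrist crossbar [([262.1, 79.8], 0.67)]
wrist keeper_seat [([259.9, 95.5], 0.81), ([261.8, 203.4], 0.36)]
wrist lever_pivot [([261.4, 202.5], 0.6)]
s2.png origin 258 135 f 5
7.825
```

View pics/s2.png

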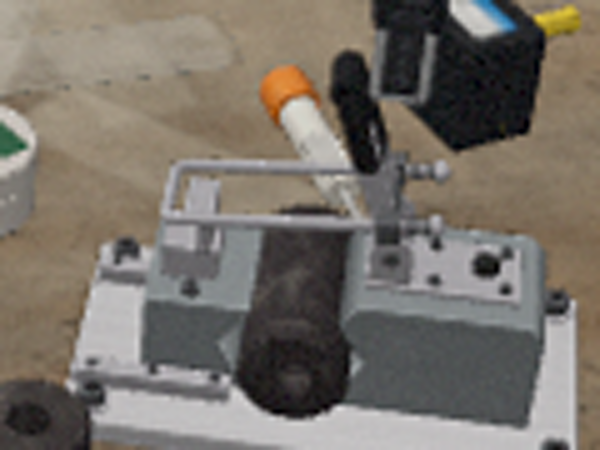

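View pics/w2.png

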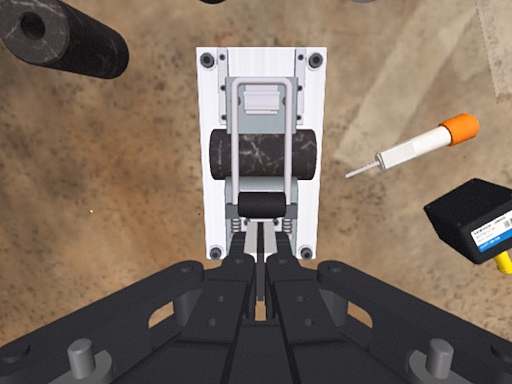

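The U-bolt is now level over the keeper. The crossbar (wrist view about (262,80)) lies beyond the keeper (about (260,95)). I'll keep pushing so it drops past the nose.

```bash
cat > meas.py <<'E'
from fit import *
def toclamp(w): c,s=np.cos(YAW),np.sin(YAW); d=np.array(w)-[CX,CY,0]; return np.array([c*d[0]+s*d[1],-s*d[0]+c*d[1],d[2]])
def meas(cams=("side","wrist"),zx=.09):
    out={}; D={}
    for c in cams:
        P,im=snap(c); out[c]=(P,im)
        for n in ["lever_press","crossbar","keeper_seat"]:
            r=tip_of(c,n)
            if r and r[0]["confidence"]>.3: D[n,c]=(P,r[0]["at"]); print(c,n,np.round(r[0]["at"],1),round(r[0]["confidence"],2))
    for n in ["lever_press","crossbar","keeper_seat"]:
        o=[D[n,c] for c in cams if (n,c) in D]
        if len(o)>1: x,e=tri(o); print("tri",n,toclamp(x),round(e,4))
        for c in cams:
            if (n,c) in D and n!="lever_press": print("  plane",c,n,toclamp(onplane(*D[n,c],.077 if n=="keeper_seat" else zx)))
    return out
E
python3 - <<'E'
from meas import *
np.set_printoptions(precision=4,suppress=True)
print("before"); meas(zx=.098)
a=2.06
movel(CW([-.032-.081*np.cos(a)-.0065*np.sin(a)-.011,0,.145]),down(),speed=.06)
print(read_ft_force())
v=meas(zx=.079)
crop(v["side"][1],(318,180),120,90,'s3.png',5)
cv2.imwrite('pics/w3.png',cv2.resize(v["wrist"][1][30:230,160:360],None,fx=3,fy=3)[:,:,::-1])
print(read_time_s())
E
```

```text
before
side lever_press [323.8 158.3] 0.86
side crossbar [334.7 180.8] 0.66
side keeper_seat [296.2 179.3] 0.93
wrist crossbar [260.1  79.4] 0.8
wrist keeper_seat [260.   97.6] 0.94
tri crossbar [0.0136 0.0039 0.0927] 0.0597
  plane side crossbar [-0.0279  0.0197  0.098 ]
  plane wrist crossbar [0.0553 0.     0.098 ]
tri keeper_seat [0.0466 0.0002 0.0752] 0.0019
  plane side keeper_seat [0.0477 0.0025 0.077 ]
  plane wrist keeper_seat [0.0452 0.0001 0.077 ]
[-0.3349  0.5463  0.356 ]
side lever_press [319.7 156.9] 0.94
side crossbar [290.3 178.9] 0.61
side keeper_seat [295.7 178.2] 0.6
wrist lever_press [259.5 200.4] 0.85
wrist crossbar [260.6 107.6] 0.65
wrist keeper_seat [259.5 119.5] 0.6
tri lever_press [0.0053 0.0006 0.1367] 0.001
tri crossbar [ 0.0573 -0.0001  0.0744] 0.0037
  plane side crossbar [0.0593 0.006  0.079 ]
  plane wrist crossbar [ 0.0546 -0.0003  0.079 ]
tri keeper_seat [0.0477 0.0006 0.0783] 0.0018
  plane side keeper_seat [ 0.0492 -0.0009  0.077 ]
  plane wrist keeper_seat [0.0464 0.0005 0.077 ]
s3.png origin 258 135 f 5
9.05
```

View pics/s3.png

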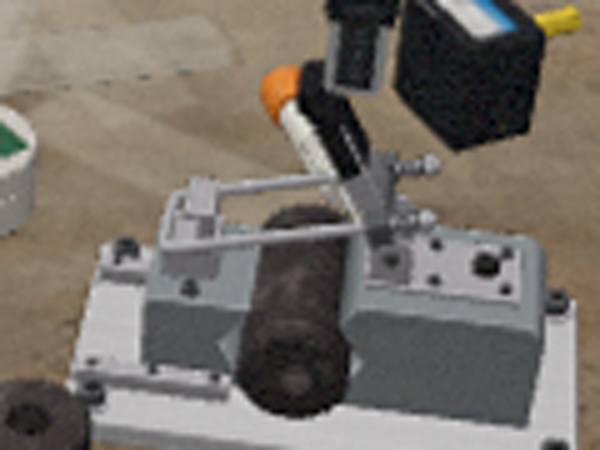

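The crossbar is down behind the keeper nose. Triangulated x is 57 mm against a seat at 47 mm, near seat height. I'll nudge the lever slightly further, then draw the crossbar in with the closed fingers from the +x side.

```bash
python3 - <<'E'
from meas import *
np.set_printoptions(precision=4,suppress=True)
q=down(); a=2.10
movel(CW([-.032-.081*np.cos(a)-.0065*np.sin(a)-.011,0,.145]),q,speed=.06)
movel(CW([-.05,0,.145]),q,.15)
movel(CW([-.05,0,.21]),q,.2)
movel(CW([.088,0,.21]),q,.25)
movel(CW([.088,0,.11]),q,.15)
movel(CW([.088,0,.0915]),q,.05); print(read_ft_force())
for x in (.072,.069,.066,.063):
    movel(CW([x,0,.0915]),q,.04); print(x,read_ft_force(),toclamp(read_eef_pos()))
v=meas(zx=.077)
crop(v["side"][1],(318,180),120,90,'s4.png',5)
print(read_time_s())
E
```

```text
[-0.2476  0.1457 -0.2515]
0.072 [-0.0273  0.3875  0.4428] [ 0.0718 -0.0002  0.0917]
0.069 [ 0.3504 -0.3541  0.0963] [ 0.0689 -0.      0.0915]
0.066 [-0.3084 -0.3319 -0.4427] [ 0.0657 -0.0001  0.0914]
0.063 [-0.273  -0.1305 -0.1363] [ 0.0627 -0.0001  0.0915]
side lever_press [320.6 161.4] 0.68
side crossbar [287.8 178.5] 0.6
side keeper_seat [295.8 178.1] 0.75
wrist keeper_seat [378.   64.5] 0.43
  plane side crossbar [0.0647 0.0031 0.077 ]
tri keeper_seat [ 0.1052 -0.0748  0.028 ] 0.0714
  plane side keeper_seat [ 0.049  -0.0013  0.077 ]
  plane wrist keeper_seat [ 0.1495 -0.0605  0.077 ]
s4.png origin 258 135 f 5
13.9417
```

View pics/s4.png

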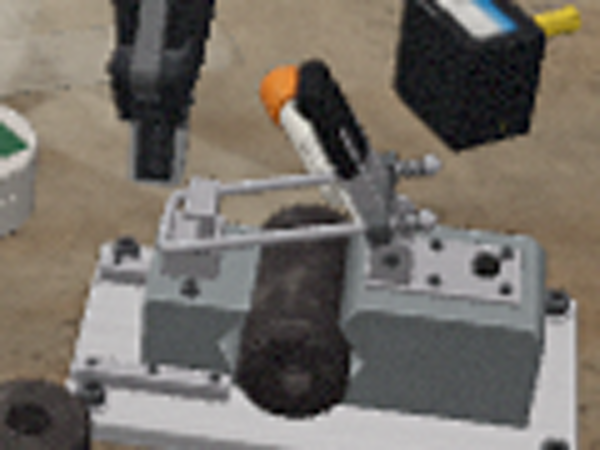

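```bash
python3 - <<'E'
from meas import *
D=camera_params("side")
f=lambda q:np.round(((proj(D,CW(q))[0])-[258,135])*5)
for q in [(.052,0,.0725),(.074,0,.0725),(.052,.014,.0725),(.052,-.014,.0725),(.052,.014,.0865),(.048,0,.077),(.048,0,.088),(.0515,.012,.088),(.0515,-.012,.088),(.057,.018,.077),(.057,-.018,.077),(.057,.018,.072),(.05,.018,.077),(.065,.018,.08)]: print(q,f(q))
print(read_finger_gap(),read_eef_pos(),read_tcp_rot())
E
```

```text
(0.052, 0, 0.0725) [181. 225.]
(0.074, 0, 0.0725) [127. 219.]
(0.052, 0.014, 0.0725) [176. 247.]
(0.052, -0.014, 0.0725) [185. 205.]
(0.052, 0.014, 0.0865) [178. 219.]
(0.048, 0, 0.077) [191. 218.]
(0.048, 0, 0.088) [193. 196.]
(0.0515, 0.012, 0.088) [180. 213.]
(0.0515, -0.012, 0.088) [188. 177.]
(0.057, 0.018, 0.077) [163. 242.]
(0.057, -0.018, 0.077) [175. 189.]
(0.057, 0.018, 0.072) [162. 252.]
(0.05, 0.018, 0.077) [180. 245.]
(0.065, 0.018, 0.08) [143. 234.]
1.5540322550349775e-05 [ 0.59571788 -0.17687845  0.09148094] [ 9.98368870e-01  5.70928915e-02 -3.83318186e-06 -2.99302160e-05]
```

```bash
python3 - <<'E'
import cv2
from h import *
im=read_camera("wrist"); cv2.imwrite('pics/w4.png',im[:,:,::-1])
E
```

```text
(no output)
```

View pics/w4.png

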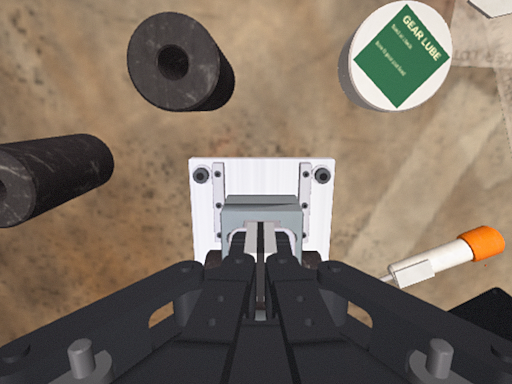

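```bash
python3 - <<'E'
from meas import *
W=camera_params("wrist"); D=camera_params("side")
for z in (.06,.0725,.09,.105,.12):
    print(z,[np.round(proj(W,CW(q))[0]) .tolist()for q in [(.074,.014,z),(.074,-.014,z),(.052,.014,z),(.052,-.014,z)]],
      [np.round((proj(D,CW(q))[0]-[258,135])*5).tolist() for q in [(.052,.014,z),(.052,-.014,z),(.074,.014,z)]])
E
```

```text
0.06 [[238.0, 196.0], [282.0, 196.0], [239.0, 228.0], [282.0, 228.0]] [[175.0, 271.0], [184.0, 228.0], [121.0, 264.0]]
0.0725 [[237.0, 202.0], [284.0, 202.0], [238.0, 236.0], [283.0, 236.0]] [[176.0, 247.0], [185.0, 205.0], [122.0, 240.0]]
0.09 [[234.0, 212.0], [286.0, 212.0], [235.0, 249.0], [285.0, 249.0]] [[178.0, 212.0], [187.0, 170.0], [123.0, 205.0]]
0.105 [[232.0, 222.0], [289.0, 222.0], [233.0, 263.0], [288.0, 263.0]] [[180.0, 182.0], [189.0, 140.0], [125.0, 175.0]]
0.12 [[229.0, 235.0], [292.0, 235.0], [230.0, 280.0], [291.0, 279.0]] [[182.0, 151.0], [191.0, 110.0], [126.0, 144.0]]
```

Both cameras agree that the shut fingertips are at about z 0.105, which is 13 mm above the TCP and not 19 mm below as stated. So the push passed above the crossbar. I'll repeat it lower, watching the force.

```bash
python3 - <<'E'
from meas import *
np.set_printoptions(precision=4,suppress=True)
q=down()
movel(CW([.088,0,.0915]),q,.15)
ok=True
for z in (.075,.066,.060):
    movel(CW([.088,0,z]),q,.06); f=np.array(read_ft_force()); print(z,f)
    if np.linalg.norm(f)>4: ok=False;break
if ok:
  for x in (.074,.071,.068,.065,.063):
    movel(CW([x,0,.060]),q,.04); f=np.array(read_ft_force()); print(x,f,toclamp(read_eef_pos()))
    if np.linalg.norm(f)>20: break
v=meas(zx=.077)
crop(v["side"][1],(318,180),120,90,'s5.png',5)
print(read_time_s())
E
```

```text
0.075 [0.7552 0.3165 0.0563]
0.066 [-0.4164 -0.3123 -0.1139]
0.06 [-0.6685  0.967  -0.029 ]
0.074 [-0.0849  0.298  -0.2429] [ 0.0738 -0.0002  0.0602]
0.071 [-0.6186 -0.8568  0.4709] [ 0.0709 -0.      0.06  ]
0.068 [ 3.658   0.0654 -2.2306] [0.0702 0.0002 0.0607]
0.065 [ 6.9503  1.3113 -1.6327] [0.0687 0.0002 0.0613]
0.063 [ 7.6665  0.8953 -2.6642] [0.0676 0.0002 0.0616]
side lever_press [324.7 158.3] 0.78
side crossbar [290.  179.2] 0.71
side keeper_seat [296.5 177.5] 0.75
wrist crossbar [399.4  63.2] 0.68
tri crossbar [ 0.1135 -0.0801  0.0184] 0.0642
  plane side crossbar [0.06   0.0045 0.077 ]
  plane wrist crossbar [ 0.1506 -0.0582  0.077 ]
  plane side keeper_seat [ 0.0479 -0.0035  0.077 ]
s5.png origin 258 135 f 5
17.1833
```

View pics/s5.png

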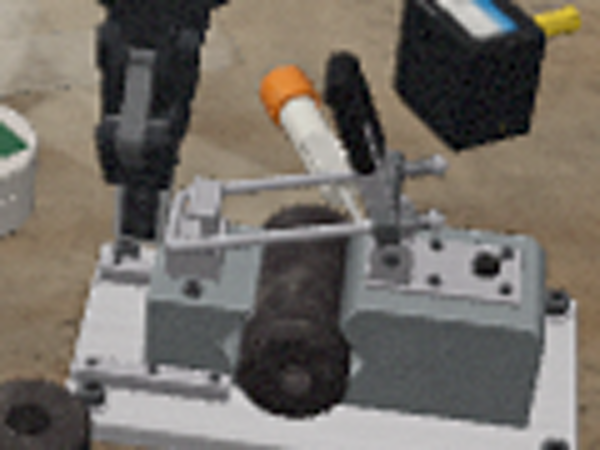

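```bash
python3 - <<'E'
from meas import *
np.set_printoptions(precision=4,suppress=True)
q=down()
for x in (.060,.057,.054,.051):
    movel(CW([x,0,.060]),q,.04); f=np.array(read_ft_force()); e=toclamp(read_eef_pos()); print(x,f,e)
    if np.linalg.norm(f)>18 or e[0]<.0605: break
v=meas(zx=.077)
im=v["side"][1]
cv2.imwrite('pics/s6.png',cv2.resize(im[135:225,258:378],None,fx=6,fy=6,interpolation=cv2.INTER_CUBIC)[:,:,::-1])
print(read_time_s())
E
```

```text
0.06 [ 8.3247  0.6387 -1.1434] [0.0649 0.0002 0.0618]
0.057 [10.2245  0.2517 -4.3214] [0.0639 0.0003 0.0622]
0.054 [15.529   0.249  -7.3108] [0.0637 0.0003 0.0625]
0.051 [ 18.7406   0.6272 -11.27  ] [0.0634 0.0004 0.0629]
side lever_press [334.  155.5] 0.63
side crossbar [291.4 177. ] 0.62
side keeper_seat [299.  176.9] 0.64
  plane side crossbar [ 0.0582 -0.0032  0.077 ]
  plane side keeper_seat [ 0.0432 -0.0064  0.077 ]
18.5833
```

View pics/s6.png

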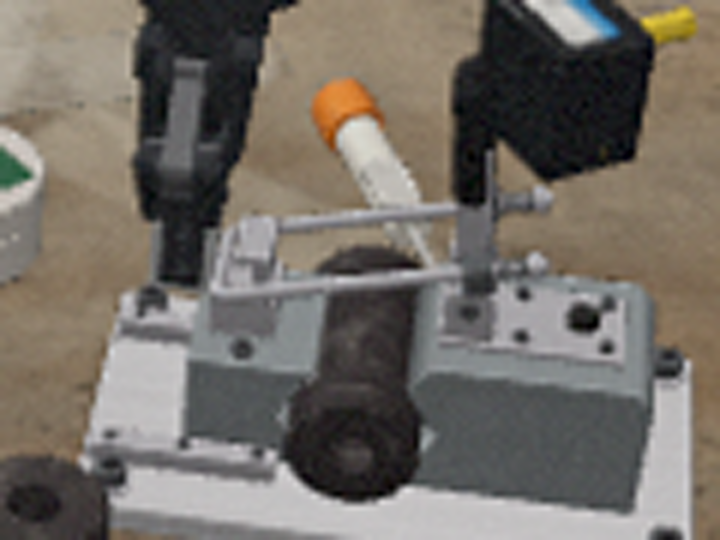

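The finger moved the lever back to about upright and pushed the jaw about 5 mm toward closed. It now meets firm resistance. I'll retreat and measure the crossbar relative to the keeper from above.

```bash
python3 - <<'E'
from meas import *
np.set_printoptions(precision=4,suppress=True)
q=down()
movel(CW([.088,0,.060]),q,.1)
movel(CW([.088,0,.20]),q,.25)
movel(CW([.02,0,.205]),q,.2)
v=meas(cams=("scene","side","wrist"),zx=.077)
im=v["wrist"][1]; cv2.imwrite('pics/w7full.png',im[:,:,::-1])
P=v["wrist"][0]; c=proj(P,CW([.045,0,.08]))[0].astype(int); print(c)
a=cv2.resize(im[max(0,c[1]-60):c[1]+60,c[0]-50:c[0]+50],(400,480),interpolation=cv2.INTER_CUBIC)
im=v["side"][1]; b=cv2.resize(im[150:210,273:323],(400,480),interpolation=cv2.INTER_CUBIC)
cv2.imwrite('pics/c7.png',np.hstack([a,b])[:,:,::-1])
print(read_time_s())
E
```

```text
scene lever_press [278.  221.7] 0.68
scene crossbar [286.9 225. ] 0.62
scene keeper_seat [288.  227.4] 0.58
side lever_press [334.1 156.8] 0.67
side crossbar [292.5 178.7] 0.78
side keeper_seat [301.6 177. ] 0.76
wrist crossbar [259.2 151.4] 0.67
wrist keeper_seat [261.4 156.4] 0.58
tri lever_press [-0.0211 -0.0018  0.1385] 0.0
tri crossbar [0.0508 0.0043 0.0805] 0.0069
  plane scene crossbar [0.0552 0.0079 0.077 ]
  plane side crossbar [0.0553 0.002  0.077 ]
  plane wrist crossbar [0.0464 0.0012 0.077 ]
tri keeper_seat [ 0.0402 -0.0001  0.0829] 0.0039
  plane scene keeper_seat [0.049  0.0033 0.077 ]
  plane side keeper_seat [ 0.0379 -0.0071  0.077 ]
  plane wrist keeper_seat [ 0.0417 -0.0009  0.077 ]
[260 153]
20.9
```

View pics/c7.png

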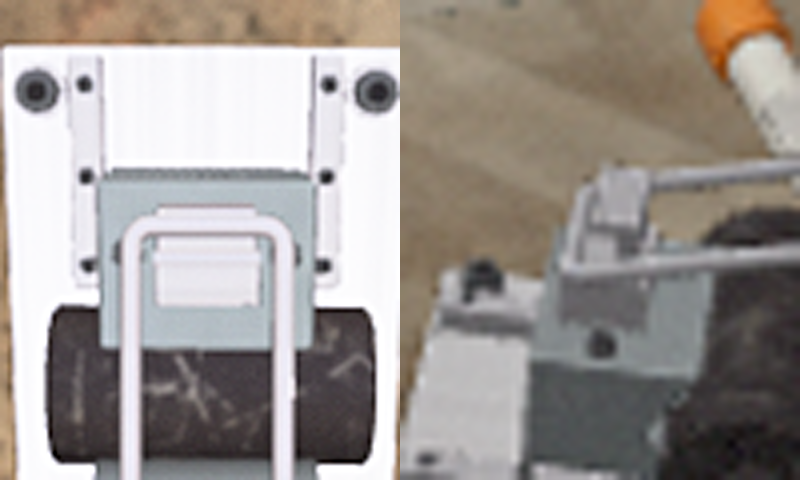

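The top view shows the crossbar just in front of the nose, pressing its front edge rather than under it. It must go about 5 mm lower. I'll grip both legs, lower the U-bolt with a slight pitch, draw it in, and measure.

```bash
python3 - <<'E'
from meas import *
np.set_printoptions(precision=4,suppress=True)
q=down()
move_gripper(.060)
movel(CW([.03,0,.09]),q,.25)
movel(CW([.03,0,.052]),q,.12); print("down",read_ft_force(),toclamp(read_eef_pos()))
move_gripper(.030,40); print("gap",read_finger_gap(),read_ft_force())
q2=down(.12)
movel(CW([.0275,0,.045]),q2,.05); print("low",read_ft_force(),toclamp(read_eef_pos()))
for x in (.0235,.0195):
    movel(CW([x,0,.0445]),q2,.05); print(x,read_ft_force(),toclamp(read_eef_pos()))
v=meas(cams=("scene","side","wrist"),zx=.077)
im=v["wrist"][1]; cv2.imwrite('pics/w8full.png',im[:,:,::-1])
im=v["side"][1]; cv2.imwrite('pics/s8full.png',im[:,:,::-1])
print(read_time_s())
E
```

```text
down [ 0.2067 -0.7757  0.4446] [ 0.0306 -0.0003  0.0529]
gap 0.039448360784711645 [ 1.1853 -0.3455  1.2943]
low [-2.945   0.8074 15.9953] [ 0.0308 -0.0011  0.0495]
0.0235 [ 3.4503  1.3177 11.7397] [ 0.0306 -0.001   0.0495]
0.0195 [5.9903 0.1708 8.7171] [ 0.0286 -0.001   0.0496]
scene lever_press [277.6 223.1] 0.91
scene crossbar [285.8 227.7] 0.39
scene keeper_seat [288.1 227. ] 0.87
side lever_press [333.3 155.8] 0.6
side keeper_seat [298.9 176.9] 0.94
wrist crossbar [260.6 221.8] 0.92
wrist keeper_seat [257.5 237.4] 0.87
tri lever_press [-0.0209 -0.0027  0.1378] 0.0033
tri crossbar [0.0476 0.0029 0.0763] 0.0057
  plane scene crossbar [0.0463 0.0067 0.077 ]
  plane wrist crossbar [ 0.0491 -0.001   0.077 ]
tri keeper_seat [0.0435 0.0007 0.0821] 0.0013
  plane scene keeper_seat [0.0503 0.0036 0.077 ]
  plane side keeper_seat [ 0.0434 -0.0064  0.077 ]
  plane wrist keeper_seat [0.0415 0.0004 0.077 ]
24.2917
```

```bash
python3 - <<'E'
from meas import *
np.set_printoptions(precision=4,suppress=True)
q2=down(.12)
for x in (.016,.0125,.009,.0055):
    movel(CW([x,0,.0465]),q2,.06); f=np.array(read_ft_force()); e=toclamp(read_eef_pos()); print(x,f,e)
    if np.linalg.norm(f[:2])>22 or e[0]<.0205: break
v=meas(cams=("scene","side","wrist"),zx=.077)
im=v["wrist"][1]; cv2.imwrite('pics/w9full.png',im[:,:,::-1])
P=v["wrist"][0]; c=proj(P,CW([.045,0,.08]))[0].astype(int)
a=cv2.resize(im[max(0,c[1]-60):c[1]+60,c[0]-50:c[0]+50],(400,480),interpolation=cv2.INTER_CUBIC)
im=v["side"][1]; b=cv2.resize(im[150:210,273:323],(400,480),interpolation=cv2.INTER_CUBIC)
cv2.imwrite('pics/c9.png',np.hstack([a,b])[:,:,::-1])
print(read_time_s())
E
```

```text
0.016 [7.5193 0.002  0.9336] [ 0.0235 -0.0006  0.0495]
0.0125 [ 9.4877  0.7892 -1.6106] [ 0.0215 -0.0006  0.0493]
0.009 [15.1732  0.4473 -5.6445] [ 0.0214 -0.0006  0.0494]
0.0055 [ 20.2366  -0.8465 -11.3166] [ 0.0214 -0.0006  0.0495]
scene lever_press [274.7 232.6] 0.83
scene crossbar [271.5 233.1] 0.66
scene keeper_seat [289.9 229. ] 0.97
side lever_press [347.4 161.2] 0.97
side crossbar [264.  254.4] 0.35
side keeper_seat [299. 180.] 0.88
wrist crossbar [262.1 220.2] 0.67
wrist keeper_seat [259.4 224. ] 0.92
tri lever_press [-0.0458 -0.0049  0.1314] 0.0027
tri crossbar [0.0645 0.0515 0.0032] 0.1113
  plane scene crossbar [0.0191 0.0245 0.077 ]
  plane side crossbar [0.0745 0.2133 0.077 ]
  plane wrist crossbar [ 0.0422 -0.0011  0.077 ]
tri keeper_seat [ 0.0423 -0.0004  0.0772] 0.0043
  plane scene keeper_seat [ 0.046  -0.0018  0.077 ]
  plane side keeper_seat [0.0419 0.0037 0.077 ]
  plane wrist keeper_seat [0.0404 0.     0.077 ]
25.8917
```

View pics/c9.png

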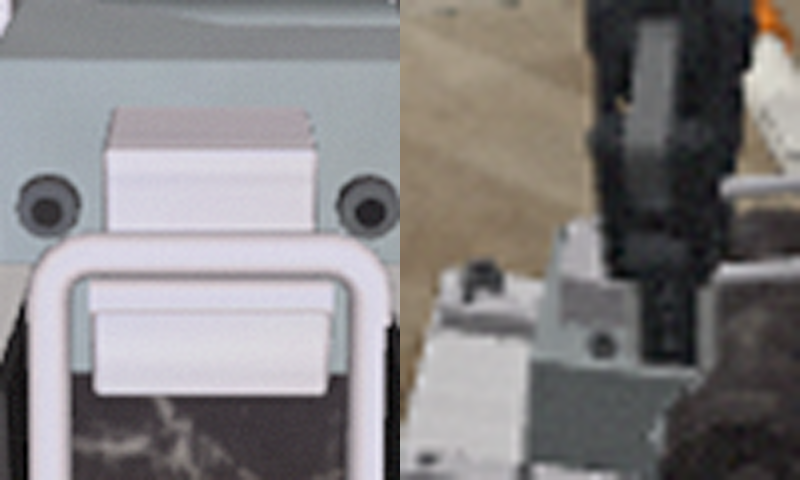

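```bash
python3 - <<'E'
from meas import *
np.set_printoptions(precision=4,suppress=True)
P=camera_params("wrist"); c=proj(P,CW([.045,0,.08]))[0].astype(int); o=np.array([c[0]-50,max(0,c[1]-60)]); print(o)
f=lambda r,z:round(toclamp(onplane(P,o+np.array([210,r])/4,z))[0],4)
print("crossbar ctr r255", [(z,f(255,z)) for z in (.073,.077,.081)])
print("r310",[(z,f(310,z)) for z in (.084,.088)],"r280",[(z,f(280,z)) for z in (.084,.088)],"r395",[(z,f(395,z)) for z in (.084,.088)])
print("r148",f(148,.07),"r108",f(108,.07), "bolts")
w=lambda l,r,row,z: round(np.linalg.norm(onplane(P,o+np.array([l,row])/4,z)-onplane(P,o+np.array([r,row])/4,z)),4)
print("nose w",w(92,332,310,.088),"band",w(90,335,280,.088),w(90,335,280,.084),"ledge",w(105,315,148,.07),"legs",[w(29,389,300,z) for z in (.073,.077,.081,.085)])
print("camera",toclamp(np.linalg.inv(P["camera_from_world"])[:3,3]))
E
```

```text
[209 157]
crossbar ctr r255 [(0.073, np.float64(0.0399)), (0.077, np.float64(0.0419)), (0.081, np.float64(0.0439))]
r310 [(0.084, np.float64(0.0391)), (0.088, np.float64(0.0414))] r280 [(0.084, np.float64(0.0426)), (0.088, np.float64(0.0447))] r395 [(0.084, np.float64(0.029)), (0.088, np.float64(0.0316))]
r148 0.0515 r108 0.0562 bolts
nose w 0.0237 band 0.024 0.0249 ledge 0.0232 legs [np.float64(0.0407), np.float64(0.0393), np.float64(0.0379), np.float64(0.0365)]
camera [0.0984 0.0004 0.1903]
```

Projection puts the nose tip at x = 42.5 mm and the crossbar at 40 mm, down at ledge level, so it is under the nose. I'll release and throw the lever.

```bash
python3 - <<'E'
from meas import *
np.set_printoptions(precision=4,suppress=True)
q=down()
move_gripper(.058)
movel(CW([.023,0,.13]),q,.2)
move_gripper(0.0)
def T(a,d): 
    c,s=np.cos(a),np.sin(a); o=.0065-d
    return CW([-.032-.062*c+o*s+.011,0,.08+.062*s+o*c-.0125])
movel(T(1.25,-.008),q,.15); print(read_ft_force())
for a,d in ((1.0,.003),(.8,.004),(.6,.005),(.4,.006),(.25,.007),(.1,.008),(0,.009)):
    movel(T(a,d),q,.1); f=np.array(read_ft_force()); e=toclamp(read_eef_pos()); print(a,f,e)
    if np.linalg.norm(f)>35: break
v=meas(cams=("scene","side"),zx=.077)
im=v["side"][1]; cv2.imwrite('pics/s10.png',cv2.resize(im[135:225,258:378],None,fx=6,fy=6,interpolation=cv2.INTER_CUBIC)[:,:,::-1])
print(read_time_s())
E
```

```text
[ 0.5453 -0.269  -0.3247]
1.0 [ 4.252   0.5496 -0.7594] [-0.049   0.0002  0.1224]
0.8 [6.0595 1.3166 1.0264] [-0.0583  0.      0.1154]
0.6 [5.1536 1.4121 1.7058] [-0.0679 -0.0003  0.1053]
0.4 [ 0.307   0.5101 -0.4034] [-0.0804  0.0003  0.0909]
0.25 [-0.4712 -0.1736 -0.4604] [-0.0823  0.0001  0.0817]
0.1 [-16.1047   6.6928  50.3008] [-0.0813 -0.0005  0.0802]
scene lever_press [257.8 271.7] 0.58
scene keeper_seat [286.4 228.2] 0.71
side lever_press [366.5 183.4] 0.87
side crossbar [297.2 180.8] 0.75
side keeper_seat [298.3 176.6] 0.86
tri lever_press [-0.0919  0.0006  0.0836] 0.0038
  plane side crossbar [0.0451 0.0069 0.077 ]
tri keeper_seat [0.0424 0.0025 0.0821] 0.0034
  plane scene keeper_seat [0.0454 0.0051 0.077 ]
  plane side keeper_seat [ 0.0447 -0.0071  0.077 ]
30.0167
```

```bash
python3 - <<'E'
from meas import *
np.set_printoptions(precision=4,suppress=True)
q=down()
movel(CW([-.081,0,.16]),q,.15)
movel(CW([-.081,0,.27]),q,.25); print(read_ft_force())
v=meas(cams=("scene","side","wrist"),zx=.077)
for n in ["bush","spare_bush_1","deburr_tool","grease_tin"]: print(n,[(np.round(r["at"],1).tolist(),round(r["confidence"],2)) for r in tip_of("side",n)])
im=v["side"][1]; a=cv2.resize(im[145:225,268:378],(440,320),interpolation=cv2.INTER_CUBIC)
im=v["wrist"][1]; P=v["wrist"][0]; c=proj(P,CW([0,0,.08]))[0].astype(int); print(c)
b=cv2.resize(im[max(0,c[1]-90):c[1]+90,c[0]-70:c[0]+70],(360,460),interpolation=cv2.INTER_CUBIC)
a=np.vstack([a,np.zeros((140,440,3),np.uint8)])
cv2.imwrite('pics/c11.png',np.hstack([a,b])[:,:,::-1])
print(read_time_s())
E
```

```text
[ 0.462   0.6647 -0.5085]
scene crossbar [286.5 228.4] 0.55
scene keeper_seat [290.4 229.3] 0.63
side lever_press [366.8 182.4] 0.89
side crossbar [297.7 179.3] 0.77
side keeper_seat [300.8 178. ] 0.71
wrist lever_press [260.6 178.6] 0.72
wrist crossbar [258.1  55.8] 0.91
wrist keeper_seat [260.6  53.9] 0.75
tri lever_press [-0.0922  0.      0.0888] 0.0033
tri crossbar [0.0413 0.0033 0.0786] 0.0054
  plane scene crossbar [0.0449 0.0047 0.077 ]
  plane side crossbar [0.0448 0.0019 0.077 ]
  plane wrist crossbar [0.0375 0.0025 0.077 ]
tri keeper_seat [ 0.0398 -0.002   0.0794] 0.0038
  plane scene keeper_seat [ 0.0455 -0.003   0.077 ]
  plane side keeper_seat [ 0.0391 -0.0035  0.077 ]
  plane wrist keeper_seat [ 0.0394 -0.0002  0.077 ]
bush [([315.4, 209.4], 0.64)]
spare_bush_1 [([263.4, 252.6], 0.86), ([240.1, 217.4], 0.84)]
deburr_tool [([324.5, 169.5], 0.84)]
grease_tin [([248.4, 176.0], 0.89)]
[260  92]
32.1417
```

```bash
python3 - <<'E'
from bench import *
print(sign_off(), read_time_s())
E
```

```text
the job is handed in; nothing more can be done
the job is handed in; nothing more can be done
```

The U-bolt is hooked under the keeper, the lever is thrown over centre and pressed flat, and the job is handed in at about 32 s with the arm clear.

**What I did:**
- I pushed the lever toward the sliding jaw, which carried the crossbar over the keeper's nose.
- My first two tries to draw the crossbar in with closed fingers failed. The fingertips sat about 32 mm higher than I expected, so the first pass missed. The second jammed the crossbar against the front of the nose and slid the jaw toward closed.
- I then gripped both legs, lowered the U-bolt onto the ledge and drew it under the nose. A wrist picture put the crossbar at about x = 40 mm and the nose tip at 42.5 mm.
- I released it and threw the lever. The force built to about 6 N, then dropped away as it snapped over centre.

**Last checks, by network measurements:**
- **Lever:** with the arm withdrawn, the grip's press point was 89 mm above the table, against 86.5 mm nominal when flat. Dead centre would be about 99 mm.
- **Crossbar:** it triangulated within 2 mm of the keeper seat and did not swing up when the lever closed. Single-camera estimates differed by up to 6 mm.
- **Bush and loose things:** the side camera found all of these within 1–4 pixels of their starting places.

**What is less certain:**
- The last press onto the stop peaked at about 53 N through the fingertips. That is above 40 N but below the 120 N wrist limit. I believe the 40 N limit covers only the arm and gripper body, but that is my reading.
- The final state was not checked by eye, because the picture limit was used up.

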